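Unlock the clipped tool caddy and hold it up level

ROBOT

A 7-joint arm with a two-finger parallel gripper is mounted at the origin on the work surface. World frame = base frame: x ahead of the robot, y to its left, z up, the work surface at z = 0. Lengths are in m, angles in degrees, forces in N, time in s.
With the tool pointing down it reaches from about 0.425 to 0.875 m from the base axis. Payload 4.7 kg.
Tool frame: the origin (TCP) lies midway between the tips of the shut fingers; the grasp point (between the pads) lies 19 mm behind it; y points along the fingers, x is the direction in which the jaws open and shut, and the axes are right-handed (so a half turn about y gives the same grasp; the last joint's range is limited). The gripper opens to 87 mm and grips with 3 to 60 N. Pads are 19 mm wide; open, the fingers measure 117 mm over their backs; the gripper's body (75 mm by 190 mm) begins 51 mm behind the grasp point.
Start: joints at [-65.541, 18.392, -4.016, 83.108, 1.295, 78.541, -3.26], TCP at [0.261, 0.595, 0.223] pointing down, gripper open.
Joint ranges: [-163.93, 163.93], [-17.29, 119.83], [-79.2, 71.16], [3.27, 140.29], [-89.18, 269.18], [5.43, 117.66], [-154.24, 154.24]. Speed limits (degrees/s): [147.25, 147.25, 180, 180, 180, 180, 180].

INTERFACE

Orientations are given as [roll, pitch, yaw] about the fixed x, y, z axes, in that order (R = Rz(yaw) Ry(pitch) Rx(roll)).
In Python, from cell import env gives the robot as it stands.
- The arm moves only by the tool carry_out, never from a script. Its argument "targets" is a list of rows, each a list of 2 entries, a list of its own where there are three numbers: the shift along the tool's x, y, z in mm, then the turn, a rotation vector about the tool's x, y, z in degrees. A call has 1 to 12 rows; each row shifts and turns the commanded pose from where the row before left it, along the tool's axes as they then stand; what a row does not reach is not made up. A row lasts 1/10 s, in which the tool goes at most 50 mm and 8.59 degrees, less where a joint would pass 70% of its speed; a pose out of reach is approached as far as the arm can. A call with a gripper value outside its range is refused whole. "jaw" is the opening, from 0 (shut) to 1 (fully open), set as the call begins (left out, the last holds). The fingers move at their own pace and stop on an object; "squeeze" is the grip in N (left out, the last holds). Time passes only in rows, so rows that do not move let the fingers close. It gives the time, the measured TCP pose, the force and the opening at its end, in the units of the state.
- env.get_obs(): the state, without advancing time (a new reading comes with each control period).
- env.read_camera(name): name is "side" or "top" or "wrist"; returns the picture (384x512x3 uint8, red, green, blue); there is no depth.
- env.get_calibration(name): a dict with "fx", "fy", "cx", "cy" (pixels), "R" (3x3) and "t" (3): a world point X has camera coordinates R X + t; the wrist camera has in their place "hand_eye" (4x4, takes a point from camera to tool coordinates, whose origin is the TCP and whose axes are the tool frame's). Camera axes: x right, y down, z forward; pixel columns grow to the right and rows downward; lengths in m; the calibration is good to about 2 mm. A picture is of the moment at which its call begins: read the wrist's pose just before it. get_calibration takes no time and is no camera call.
- env.sign_off(): hands the job in, once; it reports no verdict.
Trained networks look in the newest picture that a camera, given by its name, has taken for a name from the list of things; names that differ only in an ending like _2 or _b are one class to them, and where a whole thing is asked for, a point or a joint stands for the part that bears it (a point fixed in the world has none). Each returns a list of dicts, best first, with "p" (0 to 1); they miss things now and then, are a little off and sometimes report something else, mostly with a low value. They report only what shows in the picture. A call takes as long as a camera call.
- env.outline_of(camera, label): "mask" (384x512 bool, what is visible of it) and "xy" ([column, row] in pixels, amid what is visible of it).
The state is a dict: "time_s": time; "qpos": joint angles; "joint_velocities": joint speeds; "effort": joint torques, N m; "tool_pos": TCP position; "tool_rot": TCP orientation; "force": force on the tool from outside, world axes, zero at the start; "wrist_torque": the same for the moment, N m; "grip_width": finger opening in m.
Only numpy, scipy, OpenCV 4.12 (cv2) and the standard library are available. Lean on these libraries where they do the work, as an engineer would, in place of code of your own. Each camera call takes 0.05 s, during which the arm holds its last target.

TASK

Turn the knob on the steel spring clip until its pointer stands at the red zero mark, which swings the locking tab off the clear tool caddy, and leave it there. Then take the caddy by its blue handle, lift it straight up about 10 cm with all three tools in their slots, and finish while still holding it there, level and still. Do not shift the other things on the shelf.

Things in the scene. Friction and masses are not known exactly. Their poses are not given: they have to be found in the camera images.
- shelf: White laminated shelf board standing on the table, 760 mm wide, 220 mm deep, top 140 mm above the table. Origin at table level under the middle of its front edge; x points to the back of the shelf (away from the robot), y along the front edge to the left, z up. Fixed.
- clip: Steel spring clip fixed to the shelf's front edge, up to 90 mm left or right of its middle. Origin at table level under the shelf's front edge, axes as the shelf's. Its foot (x -91 to 0, y -100 to 100 mm, top 52 mm above the table, lips 10 mm high) carries the caddy, which just stands on it. Its flat plate on the shelf (x 0 to 77, y -85 to 160 mm) carries the dial and knob.
- dial (a point): Centre of the top of the clip's white dial, 76 mm in diameter, 146 mm above the table, on the knob's axis. The long red zero mark lies on its far (+x) side; short black ticks every 0.2 rad run from it counter-clockwise (seen from above) to 1.6 rad.
- seat (a point): Middle of the clip's foot, on its top face: where the middle of the caddy's underside rests (give or take 4 mm).
- knob (a joint): Knob angle in rad: 0 = pointer at the red zero mark, growing counter-clockwise seen from above; stops at -0.5 and 1.7. Starts at 0.75 to 1.5, needs 0.05 Nm, stays where left. A 22 mm wide tab turning with it (79 mm long from the axis, 150 to 155 mm above the table) lies over the caddy's ear and blocks lifting above about 0.6 rad; below 0.25 it is clear.
- knob_grip (a point): Point on the knob's axis in its upright black bar grip, 177 mm above the table: the bar is 46 mm long, 12 mm wide, from 163 to 189 mm above the table; nothing wider than it is above the tab. Its x axis is the pointer direction (yellow end of the bar), z up.
- caddy_handle (a point): Centre of the caddy's blue handle bar, 197 mm above the table at the start: 70 mm long (y), 16 mm wide (x), 22 mm high, on a riser 10 mm thick (x). Axes are the caddy's: x to the back of the shelf, z up. The caddy, a clear acrylic box 76 (x) by 180 (y) by 95 mm high, has its underside 145 mm below this point. Loose; 0.3 to 0.55 kg with its tools.
- caddy_ear (a point): Middle of the blue ear on the left (+y) side of the caddy, 33 by 66 mm and 5 mm thick, its top level with the rim, 147 mm above the table at the start. It moves with the caddy.
- scraper_mid (a point): Scraper with a black handle and stainless blade, standing in one of the caddy's four slots (46 and 72 mm to either side of the handle), blade up, 129 mm tall; the point is half-way up. Its top is 185 mm above the table at the start. In its slot this point is 69 mm above the caddy's underside.
- leveler_mid (a point): Green plastic gravel leveler with a toothed head, standing in a slot of the caddy, head up, 128 mm tall; the point is half-way up.
- tweezer_mid (a point): Stainless tweezer with curved tips, standing in a slot of the caddy, tips up, 130 mm tall; the point is half-way up.
- bottle: Closed amber glass bottle, 44 mm in diameter, 85 mm tall, standing on the shelf; origin at the centre of its underside. Not to be moved.
- rock: Grey rock ornament, about 72 mm across and 46 mm tall, on the shelf; origin at the centre of its underside. Not to be moved.
- cleaner: Orange and black glass-cleaning magnet, 36 by 60 mm, 36 mm tall, on the shelf; origin at the centre of its underside. Not to be moved.

How it is judged:
By the outcome, as a careful person would: the job done as asked, in the order asked, and still so for the second after the job is handed in, while the arm keeps its last pose, push and grip.
It also fails if it takes over 48 s, if anything falls off the work surface, if the arm or the gripper's body presses on something with over 40 N, if the wrist force passes 120 N, or if a joint passes its speed limit or range.

## Working session

There is one attempt and no reset: what is moved stays moved. The work goes in short steps, Python scripts to look and compute and a tool call to move; the robot and the scene stay as the last step left them, time stands still between calls to the robot, and variables do not carry over. Pictures are saved under pics/ and viewed, and the job is handed in when it is done.

Besides the shell and the picture viewer there is one more tool, called after "Request:" as name([rows], argument=value, ...), one row to a line, values as JSON. carry_out: Moves the arm, as the interface text tells. Its arguments: {"type":"object","properties":{"targets":{"type":"array","items":{"type":"array"}},"jaw":{"type":"number"},"squeeze":{"type":"number"}},"required":["targets"]}

```bash
mkdir -p pics; ls; python3 - <<'E'
from cell import env
import cv2,numpy as np
o=env.get_obs()
for k in o: print(k,np.round(o[k],4).tolist())
for n in("side","top","wrist"):
    im=env.read_camera(n); cv2.imwrite(f"pics/{n}0.png",im[:,:,::-1])
    c=env.get_calibration(n); print(n,{k:np.round(v,4).tolist() for k,v in c.items()})
E
```

```text
pics
time_s 0.0
qpos [-65.5416, 18.44, -4.0171, 83.1767, 1.2958, 78.539, -3.2594]
joint_velocities [0.0539, -0.0204, 0.0182, -0.0042, 0.0129, -0.0475, 0.0107]
effort [0.0001, -49.1287, -0.4037, -31.2532, -0.0639, 0.0434, 0.0002]
tool_pos [0.2606, 0.5949, 0.2214]
tool_rot [-90.006, 0.1104, 66.3536]
force [0.7314, 0.311, 0.4977]
wrist_torque [0.0256, 0.0029, 0.0456]
grip_width 0.0871
side {'fx': 497.8675, 'fy': 497.8675, 'cx': 252.0417, 'cy': 193.9631, 'R': [[0.9242, -0.382, 0.0024], [-0.1884, -0.4612, -0.8671], [0.3323, 0.8009, -0.4982]], 't': [-0.5633, 0.2328, 0.7609]}
top {'fx': 491.43, 'fy': 491.43, 'cx': 266.1655, 'cy': 187.1737, 'R': [[0.0133, -0.9999, 0.0101], [-0.9889, -0.0146, -0.1479], [0.148, -0.008, -0.989]], 't': [-0.0172, 0.6199, 1.062]}
wrist {'fx': 338.4409, 'fy': 338.4409, 'cx': 257.2643, 'cy': 192.7819, 'hand_eye': [[1.0, -0.0009, 0.0006, -0.0006], [-0.0008, -0.2851, 0.9585, -0.1616], [-0.0007, -0.9585, -0.2851, 0.0786], [0.0, 0.0, 0.0, 1.0]]}
```

View pics/side0.png

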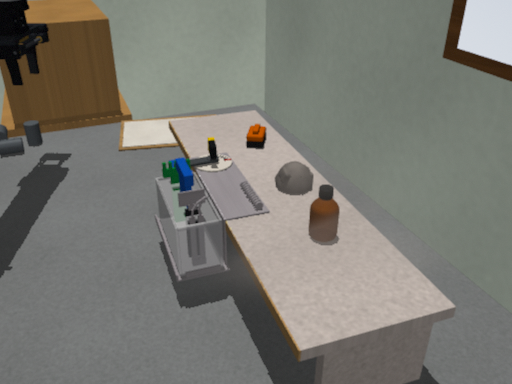

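View pics/top0.png

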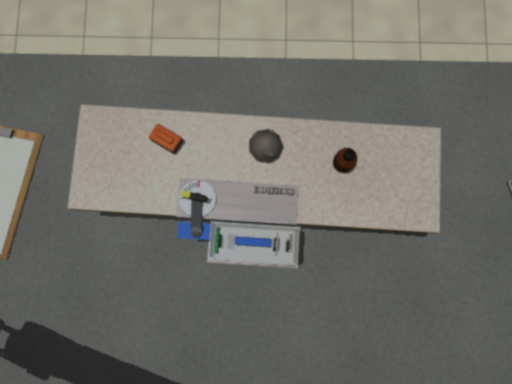

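View pics/wrist0.png

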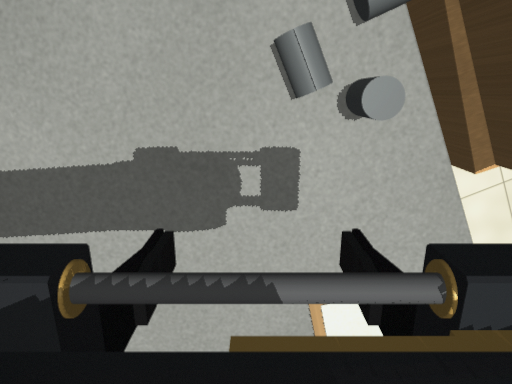

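```bash
cat > h.py <<'E'
from cell import env
import cv2,numpy as np
from scipy.spatial.transform import Rotation as Ro
def cam(n,obs=None):
    c=env.get_calibration(n);K=np.array([[c['fx'],0,c['cx']],[0,c['fy'],c['cy']],[0,0,1]])
    if n=='wrist':
        H=np.array(c['hand_eye']);T=np.eye(4);T[:3,:3]=Ro.from_euler('xyz',obs['tool_rot'],degrees=True).as_matrix();T[:3,3]=obs['tool_pos']
        M=np.linalg.inv(T@H);return K,M[:3,:3],M[:3,3]
    return K,np.array(c['R']),np.array(c['t'])
def atz(C,uv,z):
    K,R,t=C;d=R.T@np.linalg.inv(K)@np.array([uv[0],uv[1],1.]);o=-R.T@t
    return o+d*(z-o[2])/d[2]
def proj(C,X):
    K,R,t=C;p=K@(R@np.asarray(X)+t);return p[:2]/p[2]
def tri(Cs,uvs):
    A=[];b=[]
    for (K,R,t),uv in zip(Cs,uvs):
        P=K@np.c_[R,t]
        for i in(0,1):
            r=uv[i]*P[2]-P[i];A.append(r[:3]);b.append(-r[3])
    return np.linalg.lstsq(np.array(A),np.array(b),rcond=None)[0]
E
python3 - <<'E'
from h import *
T=cam('top');S=cam('side')
ov={n:cv2.imread(f'pics/{n}0.png') for n in('top','side')}
for l in ['shelf','clip','knob','knob_grip','caddy_handle','caddy_ear','scraper_mid','leveler_mid','tweezer_mid','bottle','rock','cleaner']:
    uv={}
    for n in('top','side'):
        r=env.outline_of(n,l)
        if r:
            m=r[0]['mask'];x=np.array(r[0]['xy']);uv[n]=x
            ra=cv2.minAreaRect(np.argwhere(m)[:,::-1].astype(np.float32))
            print(l,n,round(r[0]['p'],2),x.round(1),m.sum(),np.round(ra[0],1),np.round(ra[1],1),round(ra[2],1))
            cs,_=cv2.findContours(m.astype(np.uint8),0,1);cv2.drawContours(ov[n],cs,-1,(0,255,255),1)
    if len(uv)==2: print('   tri',tri([T,S],[uv['top'],uv['side']]).round(4))
for n in ov: cv2.imwrite(f'pics/{n}_ov.png',ov[n])
im=ov['top'];im0=cv2.imread('pics/top0.png')
cv2.imwrite('pics/topz.png',cv2.resize(im0[160:290,160:320],None,fx=5,fy=4.6,interpolation=2))
E
```

```text
shelf top 0.56 [271.3 163.4] 32324 [256.7 168.7] [372.  107.3] 3.8
shelf side 0.84 [324.9 275.5] 31878 [291.3 251.8] [356.3 154.4] 44.4
   tri [ 0.7248 -0.0336 -0.0661]
clip top 0.93 [240.4 204.5] 5467 [238.3 222.6] [124.5  83.1] 3.6
clip side 0.87 [224.8 193.9] 4035 [207.5 216.5] [ 94.3 139.3] 33.9
   tri [0.5723 0.0453 0.1202]
knob top 0.6 [195.7 211. ] 598 [198.2 212.3] [47.8 24.7] 75.6
knob_grip top 0.89 [199.1 209.3] 566 [198.5 212. ] [46.3 23.5] 75.6
caddy_handle top 0.71 [198.4 209.5] 633 [190.6 213.5] [28.2 44.6] 11.0
caddy_handle side 0.79 [188.  225.9] 4428 [189.5 215.6] [116.   58.9] 69.4
   tri [ 0.549   0.1534 -0.007 ]
caddy_ear top 0.82 [246.8 239.4] 3500 [237.7 242.1] [121.4  39.4] 3.8
caddy_ear side 0.82 [188.5 225. ] 4596 [189.3 215.5] [117.4  59. ] 71.2
   tri [0.4988 0.0324 0.0775]
scraper_mid side 0.62 [191.7 196.4] 414 [192.8 201.2] [24.3 25.8] 80.5
leveler_mid top 0.49 [219.9 238.7] 107 [218.3 240.1] [ 5.4 24.2] 4.1
leveler_mid side 0.69 [172.1 173.2] 220 [177.  170.7] [20.8 27.9] 78.2
   tri [0.492  0.084  0.1616]
tweezer_mid top 0.7 [163.  139.7] 595 [165.8 138.7] [32.  19.2] 32.0
tweezer_mid side 0.78 [197.1 213.9] 172 [198.  209.4] [13.5 29.2] 9.9
   tri [ 0.6577  0.2533 -0.0342]
bottle top 0.98 [345.3 159.8] 440 [345. 160.] [21.2 24. ] 45.0
bottle side 0.56 [325.  216.6] 1353 [324.5 212. ] [29.2 56.9] 5.2
   tri [ 0.6599 -0.1664  0.1736]
rock top 0.8 [265.9 145.2] 882 [266. 146.] [34. 32.] 90.0
rock side 0.79 [297.9 178.2] 1019 [294.5 176.5] [33. 37.] 90.0
   tri [ 0.694  -0.007   0.1541]
cleaner top 0.9 [166.6 140.8] 535 [165.4 138.5] [32.  17.8] 30.1
cleaner side 0.65 [256.4 138. ] 415 [255.9 135.8] [18.9 24. ] 5.2
   tri [0.6999 0.1988 0.1502]
```

```bash
python3 - <<'E'
import cv2
im0=cv2.imread('pics/top0.png')
cv2.imwrite('pics/topz2.png',cv2.resize(im0[170:250,165:225],None,fx=7,fy=7,interpolation=2))
im0=cv2.imread('pics/side0.png')
cv2.imwrite('pics/sidez2.png',cv2.resize(im0[120:280,140:280],None,fx=3.7,fy=3.7,interpolation=2))
E
```

```text
(no output)
```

View pics/topz2.png

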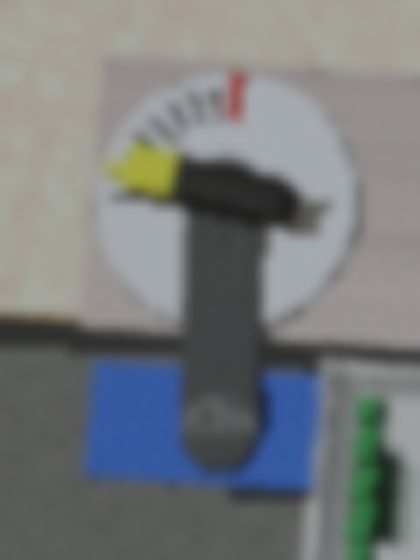

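View pics/topz.png

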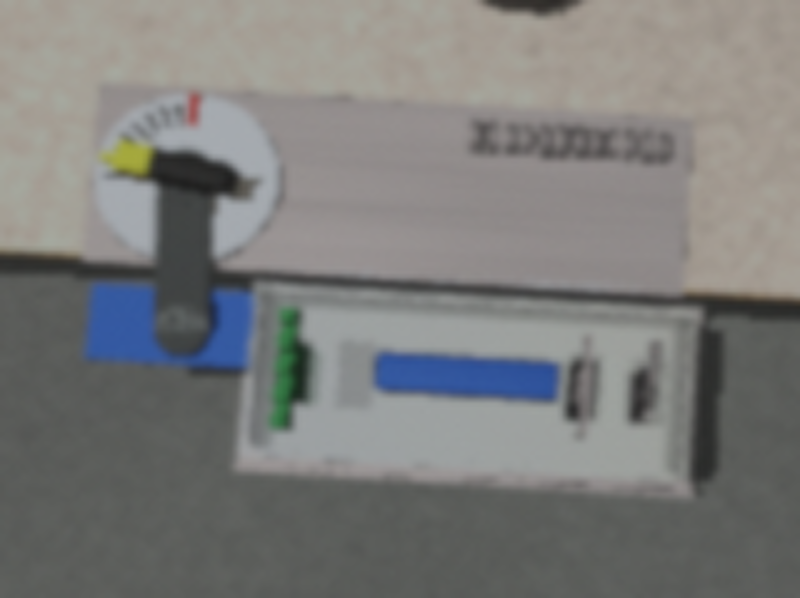

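View pics/sidez2.png

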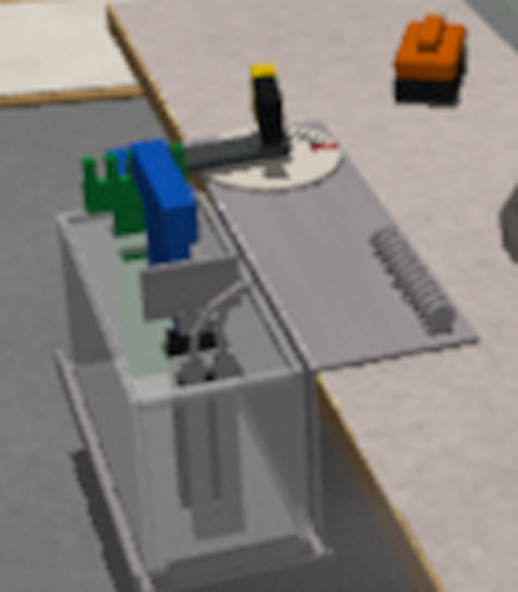

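```bash
python3 - <<'E'
from h import *
T=cam('top')
def yaw(a,b): d=b-a; return np.degrees(np.arctan2(d[1],d[0]))
im=cv2.imread('pics/top0.png')
# color segmentations
hsv=cv2.cvtColor(im,cv2.COLOR_BGR2HSV)
b=((hsv[...,0]>100)&(hsv[...,0]<130)&(hsv[...,1]>150)&(hsv[...,2]>70)).astype(np.uint8)
n,l,s,c=cv2.connectedComponentsWithStats(b)
for i in range(1,n):
    if s[i,4]>30:
        pts=np.argwhere(l==i)[:,::-1].astype(np.float32);r=cv2.minAreaRect(pts);bx=cv2.boxPoints(r)
        z=.208 if 225<c[i,0]<280 else .147
        print('blue',c[i].round(1),s[i],r, atz(T,c[i],z).round(4));print([atz(T,q,z).round(4)[:2].tolist() for q in bx])
f=[atz(T,q,.14) for q in [(68,209.5),(439,232.5)]];print('front',f,yaw(f[1],f[0])-90)
bk=[atz(T,q,.14) for q in [(81,105),(441,127)]];print('back',bk,yaw(bk[1],bk[0])-90)
q=lambda u,v:(165+(u+.5)/7-.5,170+(v+.5)/7-.5)
D=atz(T,q(228,203),.146);print('dial',D)
red=atz(T,q(236,95),.146);print('red dir',yaw(D,red))
ye=atz(T,q(110,172),.189);be=atz(T,q(308,206),.180);print('ye',ye,be,np.linalg.norm(ye-be),yaw(be,ye),'mid',(ye+be)/2)
be2=atz(T,q(295,205),.189);print(yaw(be2,ye),np.linalg.norm(ye-be2),(ye+be2)/2)
print('tab tip',atz(T,q(215,470),.155), 'yaw to dial',yaw(D,atz(T,q(215,450),.155)))
E
```

```text
blue [184.1 230.3] [178 222  16  16 179] ((185.5, 229.5), (15.0, 15.0), 0.0) [0.5146 0.1567 0.147 ]
[[0.5009, 0.1685], [0.5311, 0.1697], [0.5316, 0.1394], [0.5013, 0.1383]]
blue [204.8 232.1] [197 224  13  16 116] ((204.8534698486328, 232.00863647460938), (9.71667766571045, 17.201147079467773), 23.198589324951172) [0.5116 0.115  0.147 ]
[[0.4995, 0.1302], [0.5315, 0.1176], [0.524, 0.0993], [0.492, 0.112]]
blue [253.1 241.4] [236 238  35   8 222] ((252.97665405273438, 241.37356567382812), (34.30805969238281, 6.362585067749023), 3.5763344764709473) [0.4919 0.0161 0.208 ]
[[0.4875, 0.049], [0.4994, 0.0485], [0.4963, -0.0163], [0.4844, -0.0157]]
front [array([0.5540173 , 0.39580676, 0.14      ]), array([ 0.5176973 , -0.36174405,  0.14      ])] -2.74488561732565
back [array([0.77527479, 0.38459537, 0.14      ]), array([ 0.73972275, -0.37461403,  0.14      ])] -2.6810716652020545
dial [0.57954576 0.13275365 0.146     ]
red dir -2.2553077646607314
ye [0.58245031 0.16021658 0.189     ] [0.57480626 0.10572324 0.18      ] 0.05575801140074222 82.01494338548915 mid [0.57862829 0.13296991 0.1845    ]
80.66125977353043 0.05254652456591825 [0.57818692 0.13429154 0.189     ]
tab tip [0.50161552 0.13265213 0.155     ] yaw to dial 179.92455199676652
```

Request:
carry_out([
  [[-24.5,-4,-39.8],[0,0,0]],
  [[-24.5,-4,-39.8],[0,0,0]],
  [[-24.5,-4,-39.8],[0,0,0]],
  [[-24.5,-4,-39.8],[0,0,0]],
  [[-24.5,-4,-39.8],[0,0,0]],
  [[-24.5,-4,-39.8],[0,0,0]],
  [[-24.5,-4,-39.8],[0,0,0]],
  [[-24.5,-4,-39.8],[0,0,0]],
  [[-24.5,-4,-39.8],[0,0,0]],
  [[-24.5,-4,-39.8],[0,0,0]],
  [[-24.5,-4,-39.8],[0,0,0]],
  [[-24.5,-4,-39.8],[0,0,0]],
], jaw=0.6)

```text
time_s: 2.55
tool_pos: [0.5812, 0.133, 0.2712]
tool_rot: [-90.0, -0.0, 66.4]
force: [0.3, 0.0, -0.4]
grip_width: 0.0521
```

Request:
carry_out([
  [[0,0,0],[0,8.4,0]],
  [[0,0,0],[0,8.4,0]],
  [[0,0,0],[0,8.4,0]],
  [[0,0,0],[0,8.4,0]],
  [[0,0,0],[0,8.4,0]],
  [[0,0,0],[0,8.4,0]],
  [[0,0,0],[0,8.4,0]],
  [[0,0,0],[0,8.4,0]],
  [[0,0,0],[0,8.4,0]],
  [[0,0,0],[0,0,0]],
  [[0,0,0],[0,0,0]],
])

```text
time_s: 3.65
tool_pos: [0.5803, 0.1346, 0.2706]
tool_rot: [-90.0, -0.0, -9.0]
force: [-0.5, 0.6, 0.0]
grip_width: 0.0524
```

```bash
python3 - <<'E'
from h import *
o=env.get_obs();print(o['time_s'],o['tool_pos'],o['tool_rot'],o['qpos'],o['grip_width'])
im=env.read_camera('wrist');cv2.imwrite('pics/w1.png',im[:,:,::-1])
C=cam('wrist',o);j=im[:,:,::-1].copy()
for X in [(0.5795,.1328,.146),(0.579,.1335,.189),(.4919,.0161,.208)]: 
    p=proj(C,X);print(p);cv2.circle(j,tuple(int(v) for v in p),3,(255,0,255),1)
cv2.imwrite('pics/w1o.png',j)
E
```

```text
3.65 [0.580324   0.13461328 0.27063799] [-8.99925349e+01 -8.01622078e-03 -9.04051457e+00] [-36.65288198  10.9434054   24.52886209  87.92317288  -4.5675611
  82.11482214 -20.93216514] 0.05243537392357584
[257.02283348 187.18823184]
[256.1689233  201.70349565]
[173.03092853 361.03873213]
```

View pics/w1o.png

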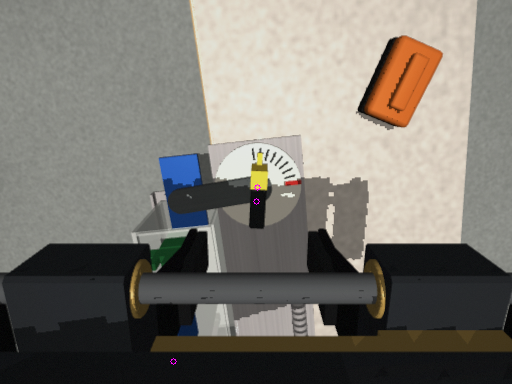

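```bash
python3 - <<'E'
import cv2
im=cv2.imread('pics/w1.png')
cv2.imwrite('pics/w1z.png',cv2.resize(im[135:235,195:320],None,fx=6,fy=6,interpolation=2))
E
```

```text
(no output)
```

View pics/w1z.png

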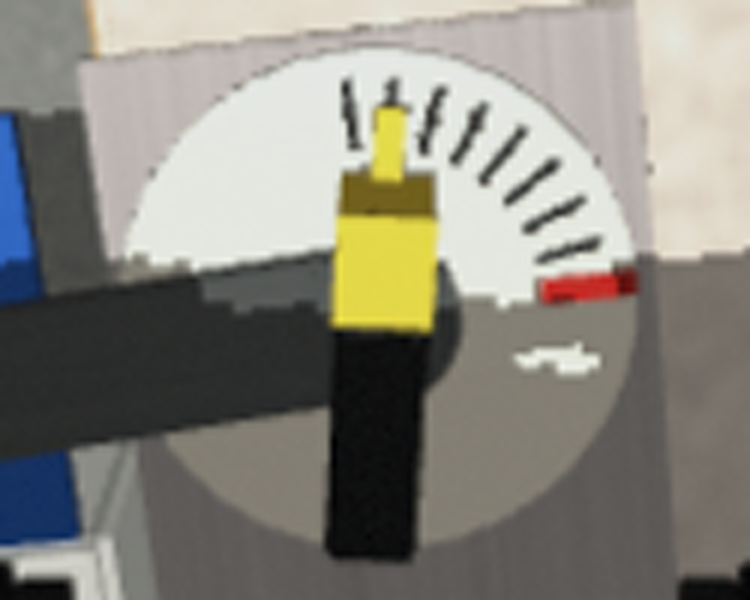

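```bash
python3 - <<'E'
from h import *
o=env.get_obs();C=cam('wrist',o)
q=lambda u,v:(195+(u+.5)/6-.5,135+(v+.5)/6-.5)
yaw=lambda a,b:np.degrees(np.arctan2(*(b-a)[[1,0]]))
a=atz(C,q(388,215),.189);b=atz(C,q(370,556),.189);print(a,b,np.linalg.norm(a-b),(a+b)/2,yaw(b,a))
D=atz(C,q(383,297),.146)
print('dial',D,'red',yaw(D,atz(C,q(600,285),.146)), 't14',yaw(D,atz(C,q(393,95),.146)),'t16',yaw(D,atz(C,q(350,115),.146)),'t.2',yaw(D,atz(C,q(570,250),.146)))
s=atz(C,q(85,65),.142);e=atz(C,q(635,5),.142);print('plate left edge',yaw(s,e))
l=atz(C,q(125,260),.146);r=atz(C,q(637,290),.146);print(np.linalg.norm(l-r))
E
```

```text
[0.58505181 0.15697446 0.189     ] [0.5757206  0.11294599 0.189     ] 0.045006416819967345 [0.58038621 0.13496022 0.189     ] 78.03403772627483
dial [0.58111202 0.13534624 0.146     ] red -5.8256031064896305 t14 78.20981227558451 t16 90.8803113845111 t.2 5.485775634017377
plate left edge -2.897270576033001
0.07461370313852425
```

Request:
carry_out([
  [[0,20,0],[0,2.9,0]],
  [[0,30,0],[0,0,0]],
  [[0,30,0],[0,0,0]],
  [[0,18,0],[0,0,0]],
  [[0,10,0],[0,0,0]],
  [[0,0,0],[0,0,0]],
  [[0,0,0],[0,0,0]],
])

```text
time_s: 4.4
tool_pos: [0.581, 0.1346, 0.1635]
tool_rot: [-90.0, -0.1, -12.1]
force: [-0.7, 0.5, 0.5]
grip_width: 0.0522
```

Request:
carry_out([
  [[0,0,0],[0,0,0]],
  [[0,0,0],[0,0,0]],
  [[0,0,0],[0,0,0]],
  [[0,0,0],[0,0,0]],
  [[0,0,0],[0,0,0]],
  [[0,0,0],[0,0,0]],
  [[0,0,0],[0,0,0]],
  [[0,0,0],[0,0,0]],
], jaw=0, squeeze=15)

```text
time_s: 5.2
tool_pos: [0.5806, 0.1345, 0.1626]
tool_rot: [-90.0, -0.0, -12.2]
force: [1.1, -0.2, 0.2]
grip_width: 0.0118
```

```bash
python3 - <<'E'
from h import *
o=env.get_obs();print(o['time_s'],o['tool_pos'],o['tool_rot'],o['force'],o['wrist_torque'],o['grip_width'],o['qpos'])
im=env.read_camera('wrist');cv2.imwrite('pics/w2.png',im[:,:,::-1])
E
```

```text
5.2 [0.58059564 0.13447916 0.16264228] [-8.99898238e+01 -3.34997389e-02 -1.21529390e+01] [ 1.0968371  -0.17122132  0.15808189] [-0.06873745 -0.13750009  0.01322049] 0.011795107713251585 [-36.31466559  14.3947694   24.30326888  96.57166009  -6.2325005
  70.33579434 -22.74152832]
```

View pics/w2.png

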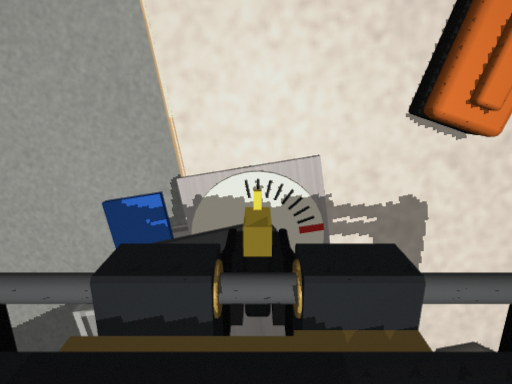

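Request:
carry_out([
  [[0,0,0],[0,4,0]],
  [[0,0,0],[0,7.5,0]],
  [[0,0,0],[0,7.5,0]],
  [[0,0,0],[0,7.5,0]],
  [[0,0,0],[0,7.5,0]],
  [[0,0,0],[0,7.5,0]],
  [[0,0,0],[0,7.5,0]],
  [[0,0,0],[0,7.5,0]],
  [[0,0,0],[0,7.5,0]],
  [[0,0,0],[0,7.5,0]],
  [[0,0,0],[0,5.5,0]],
  [[0,0,0],[0,3.7,0]],
])

```text
time_s: 6.45
tool_pos: [0.581, 0.134, 0.1626]
tool_rot: [-89.9, -0.0, -93.1]
force: [1.8, -0.4, -1.1]
grip_width: 0.0121
```

Request:
carry_out([
  [[0,0,0],[0,0,0]],
  [[0,0,0],[0,0,0]],
  [[0,0,0],[0,0,0]],
])

```text
time_s: 6.75
tool_pos: [0.581, 0.134, 0.1627]
tool_rot: [-89.9, -0.0, -92.8]
force: [3.9, -2.5, -2.0]
grip_width: 0.0118
```

```bash
python3 - <<'E'
from h import *
o=env.get_obs();print(o['time_s'],o['tool_pos'],o['tool_rot'],o['force'],o['wrist_torque'],o['grip_width'],o['qpos'])
im=env.read_camera('wrist');cv2.imwrite('pics/w3.png',im[:,:,::-1])
E
```

```text
6.75 [0.58096921 0.13396948 0.1626538 ] [-8.99189238e+01 -2.48385024e-02 -9.28147052e+01] [ 3.90967182 -2.51282526 -1.96953239] [-0.42118663 -0.68408954 -0.04466391] 0.011781486527306298 [ -44.92405521   15.45388217   34.74394652   96.86521067   -9.22442191
   70.49860729 -100.88421994]
```

View pics/w3.png

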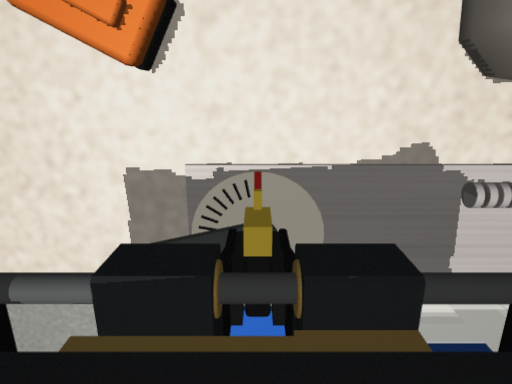

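The wrist picture shows the yellow pointer (257,198) in line with the red mark (257,180), so I'm releasing the knob and rising.

Request:
carry_out([
  [[0,0,0],[0,0,0]],
  [[0,0,0],[0,0,0]],
  [[0,0,0],[0,0,0]],
  [[0,0,0],[0,0,0]],
  [[0,0,0],[0,0,0]],
  [[0,-15,0],[0,0,0]],
  [[0,-35,0],[0,0,0]],
  [[0,-40,0],[0,0,0]],
  [[0,-30,0],[0,0,0]],
  [[0,0,0],[0,0,0]],
  [[0,0,0],[0,0,0]],
], jaw=0.5)

```text
time_s: 7.9
tool_pos: [0.5808, 0.1345, 0.2842]
tool_rot: [-89.9, 0.1, -92.9]
force: [-0.5, -0.5, -0.7]
grip_width: 0.0438
```

```bash
python3 - <<'E'
from h import *
o=env.get_obs();print(o['time_s'],o['tool_pos'],o['tool_rot'],o['force'],o['grip_width'])
im=env.read_camera('wrist');cv2.imwrite('pics/w4.png',im[:,:,::-1])
im=env.read_camera('side');cv2.imwrite('pics/s4.png',im[:,:,::-1])
E
```

```text
7.9 [0.5808075  0.13453507 0.28417063] [-8.98745150e+01  7.32427553e-02 -9.28536941e+01] [-0.51848072 -0.47265338 -0.67944849] 0.04376420302071433
```

View pics/w4.png

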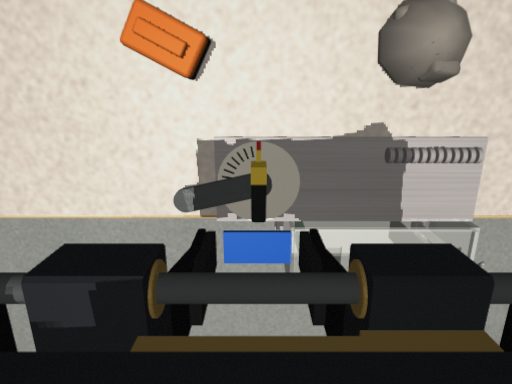

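View pics/s4.png

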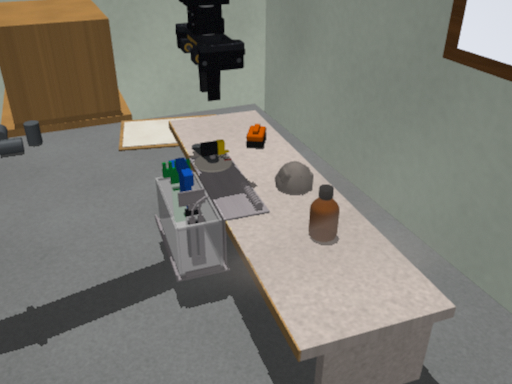

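The knob stays at zero: pointer (258,150) on the red mark, tab at (210,195) off the blue ear (257,247). Next is the move above the handle.

Request:
carry_out([
  [[31,0,-20.7],[0,0,0]],
  [[31,0,-20.7],[0,0,0]],
  [[31,0,-20.7],[0,0,0]],
  [[30,0,-20.7],[0,0,0]],
])

```text
time_s: 8.4
tool_pos: [0.4898, 0.0145, 0.2812]
tool_rot: [-90.1, -0.1, -92.8]
force: [-0.2, -0.9, 0.5]
grip_width: 0.0436
```

Request:
carry_out([
  [[0,0,0],[0,-8.2,0]],
  [[0,0,0],[0,-8.2,0]],
  [[0,0,0],[0,-8.2,0]],
  [[0,0,0],[0,-8.2,0]],
  [[0,0,0],[0,-8.2,0]],
  [[0,0,0],[0,-8.2,0]],
  [[0,0,0],[0,-8.2,0]],
  [[0,0,0],[0,-8.2,0]],
  [[0,0,0],[0,-8.2,0]],
  [[0,0,0],[0,-8.2,0]],
  [[0,0,0],[0,-8.0,0]],
  [[0,0,0],[0,0,0]],
])

```text
time_s: 9.6
tool_pos: [0.4908, 0.0158, 0.2815]
tool_rot: [-90.0, 0.1, -2.8]
force: [-0.1, 0.8, -0.0]
grip_width: 0.0434
```

Request:
carry_out([
  [[0,0,0],[0,0,0]],
  [[0,0,0],[0,0,0]],
], jaw=0.7)

```text
time_s: 9.8
tool_pos: [0.4913, 0.0158, 0.2822]
tool_rot: [-90.0, 0.0, -3.0]
force: [-0.0, -0.1, -0.0]
grip_width: 0.0528
```

```bash
python3 - <<'E'
from h import *
o=env.get_obs();print(o['time_s'],o['tool_pos'],o['tool_rot'],o['force'],o['grip_width'],o['qpos'])
im=env.read_camera('wrist');cv2.imwrite('pics/w5.png',im[:,:,::-1])
C=cam('wrist',o);im=im[:,:,::-1].copy()
hsv=cv2.cvtColor(im,cv2.COLOR_BGR2HSV)
b=((hsv[...,0]>100)&(hsv[...,0]<130)&(hsv[...,1]>150)&(hsv[...,2]>40)).astype(np.uint8)
n,l,s,c=cv2.connectedComponentsWithStats(b)
for i in range(1,n):
    if s[i,4]>100:
        r=cv2.minAreaRect(np.argwhere(l==i)[:,::-1].astype(np.float32));bx=cv2.boxPoints(r);print(s[i],c[i].round(1),[np.r_[q,atz(C,q,.208)[:2]*1e3].round(1).tolist() for q in bx])
E
```

```text
9.8 [0.49129154 0.01578339 0.28218222] [-9.00149328e+01  3.68850002e-02 -2.98213252e+00] [-0.01702387 -0.13699587 -0.04253978] 0.05279567440959919 [-49.1743548   -4.92443307  42.09923878 100.84542558   3.33322357
  82.86344913 -10.57943193]
[ 260    0   41   76 2998] [279.5  36.7] [[260.0, 0.0, 499.6, 148.5], [300.0, 0.0, 524.4, 147.2], [300.0, 75.0, 523.7, 103.1], [260.0, 75.0, 497.4, 104.5]]
[ 249  151   21   93 1911] [258.9 196.9] [[249.0, 151.0, 487.1, 54.6], [269.0, 151.0, 501.1, 53.8], [269.0, 243.0, 498.1, -16.5], [249.0, 243.0, 482.9, -15.7]]
```

View pics/w5.png

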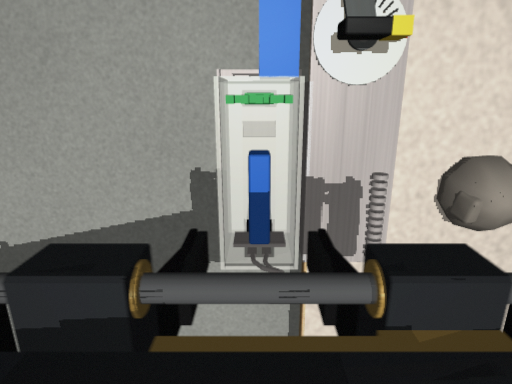

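Request:
carry_out([
  [[1,30,1],[0,0,0]],
  [[0,30,0],[0,0,0]],
  [[0,25,0],[0,0,0]],
  [[0,15,0],[0,0,0]],
  [[0,5,0],[0,0,0]],
  [[0,0,0],[0,0,0]],
  [[0,0,0],[0,0,0]],
])

```text
time_s: 10.55
tool_pos: [0.4932, 0.0168, 0.1785]
tool_rot: [-90.0, -0.1, -2.9]
force: [1.1, -1.2, 0.6]
grip_width: 0.0611
```

Request:
carry_out([
  [[0,0,0],[0,0,0]],
  [[0,0,0],[0,0,0]],
  [[0,0,0],[0,0,0]],
  [[0,0,0],[0,0,0]],
  [[0,0,0],[0,0,0]],
  [[0,0,0],[0,0,0]],
  [[0,0,0],[0,0,0]],
  [[0,0,0],[0,0,0]],
], jaw=0, squeeze=35)

```text
time_s: 11.35
tool_pos: [0.4926, 0.0167, 0.1776]
tool_rot: [-90.0, -0.0, -2.9]
force: [-0.7, -0.2, -0.7]
grip_width: 0.0156
```

```bash
python3 - <<'E'
from h import *
o=env.get_obs();print(o['time_s'],o['tool_pos'],o['tool_rot'],o['force'],o['wrist_torque'],o['grip_width'])
im=env.read_camera('wrist');cv2.imwrite('pics/w6.png',im[:,:,::-1])
im=env.read_camera('side');cv2.imwrite('pics/s6.png',cv2.resize(im[60:300,100:340,::-1],None,fx=2.4,fy=2.4))
E
```

```text
11.35 [0.49258988 0.01672191 0.17756646] [-8.99973375e+01 -5.86018634e-03 -2.85143326e+00] [-0.65502431 -0.2018425  -0.73427118] [-0.09387446 -0.03683139  0.01377002] 0.015587597589545933
```

View pics/w6.png

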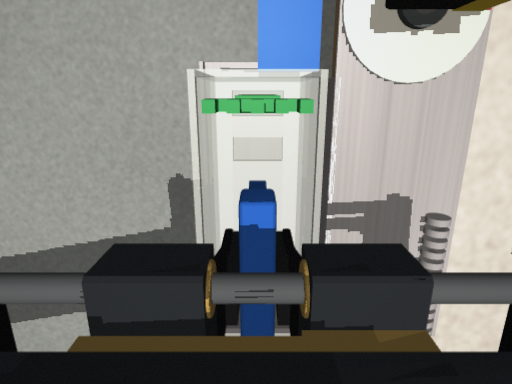

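View pics/s6.png

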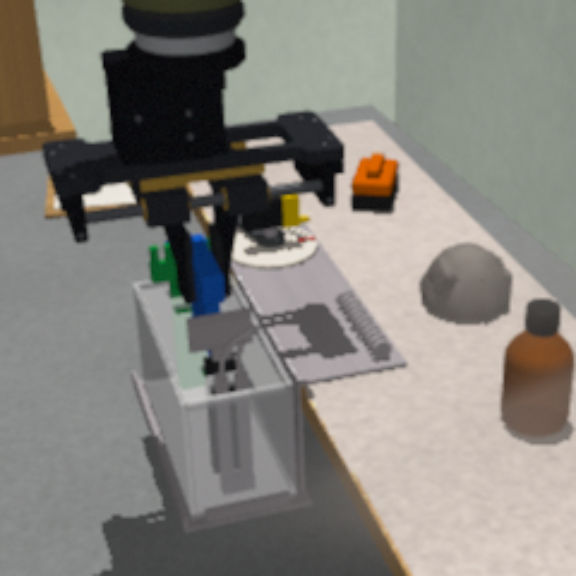

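Request:
carry_out([
  [[0,0,0],[0,0,0]],
  [[0,-2,0],[0,0,0]],
  [[0,-4,0],[0,0,0]],
  [[0,-6,0],[0,0,0]],
  [[0,-8,0],[0,0,0]],
  [[0,0,0],[0,0,0]],
  [[0,0,0],[0,0,0]],
], squeeze=50)

```text
time_s: 12.15
tool_pos: [0.4928, 0.0168, 0.1979]
tool_rot: [-90.0, -0.0, -2.8]
force: [1.0, 0.5, -4.0]
grip_width: 0.0158
```

```bash
python3 - <<'E'
from h import *
o=env.get_obs();print(o['time_s'],o['tool_pos'],o['tool_rot'],o['force'],o['wrist_torque'],o['grip_width'])
im=env.read_camera('side');cv2.imwrite('pics/s7.png',cv2.resize(im[60:300,100:340,::-1],None,fx=2.4,fy=2.4))
E
```

```text
12.15 [0.49278616 0.01679005 0.19791711] [-8.99728672e+01 -4.15219164e-02 -2.84655285e+00] [ 1.01575599  0.53687815 -4.00427694] [-0.0944697   0.07164656  0.03858405] 0.015793447423142773
```

View pics/s7.png

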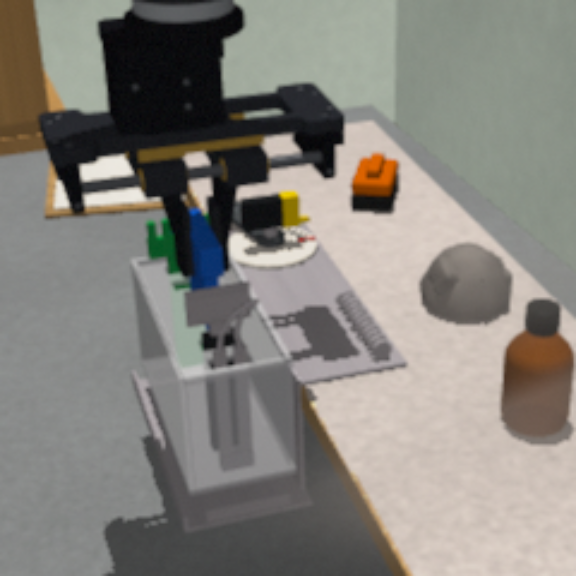

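The caddy is off the foot by 20 mm, carrying about 4 N, level and with its tools in place. I'll continue up 80 mm.

Request:
carry_out([
  [[0,-4,0],[0,0,0]],
  [[0,-8,0],[0,0,0]],
  [[0,-10,0],[0,0,0]],
  [[0,-10,0],[0,0,0]],
  [[0,-10,0],[0,0,0]],
  [[0,-10,0],[0,0,0]],
  [[0,-10,0],[0,0,0]],
  [[0,-9,0],[0,0,0]],
  [[0,-6,0],[0,0,0]],
  [[0,-3,0],[0,0,0]],
  [[0,0,0],[0,0,0]],
  [[0,0,0],[0,0,0]],
])

```text
time_s: 13.4
tool_pos: [0.4923, 0.0167, 0.2772]
tool_rot: [-90.0, 0.0, -2.8]
force: [0.2, 0.8, -4.6]
grip_width: 0.0156
```

Request:
carry_out([
  [[0,0,0],[0,0,0]],
  [[0,0,0],[0,0,0]],
  [[0,0,0],[0,0,0]],
  [[0,0,0],[0,0,0]],
  [[0,0,0],[0,0,0]],
])

```text
time_s: 13.9
tool_pos: [0.4926, 0.0167, 0.2775]
tool_rot: [-90.0, -0.0, -2.9]
force: [-0.1, 0.6, -4.9]
grip_width: 0.0155
```

```bash
python3 - <<'E'
from h import *
o=env.get_obs();print(o['time_s'],o['tool_pos'],o['tool_rot'],o['force'],o['wrist_torque'],o['grip_width'])
im=env.read_camera('side');cv2.imwrite('pics/s8.png',cv2.resize(im[40:290,100:350,::-1],None,fx=2.4,fy=2.4))
im=env.read_camera('top');cv2.imwrite('pics/t8.png',im[:,:,::-1])
im=env.read_camera('wrist');cv2.imwrite('pics/w8.png',im[:,:,::-1])
T=cam('top')
for l in('bottle','rock','cleaner'): 
    r=env.outline_of('top',l); print(l,r and r[0]['xy'])
E
```

```text
13.9 [0.49256573 0.01672554 0.27752464] [-8.99996776e+01 -1.95310307e-03 -2.85032692e+00] [-0.07047319  0.60890405 -4.87922054] [-0.09134662  0.00295121 -0.03436342] 0.015518903644173267
bottle [344.2, 164.5]
rock [265.1, 143.8]
cleaner [165.3, 141.2]
```

View pics/s8.png

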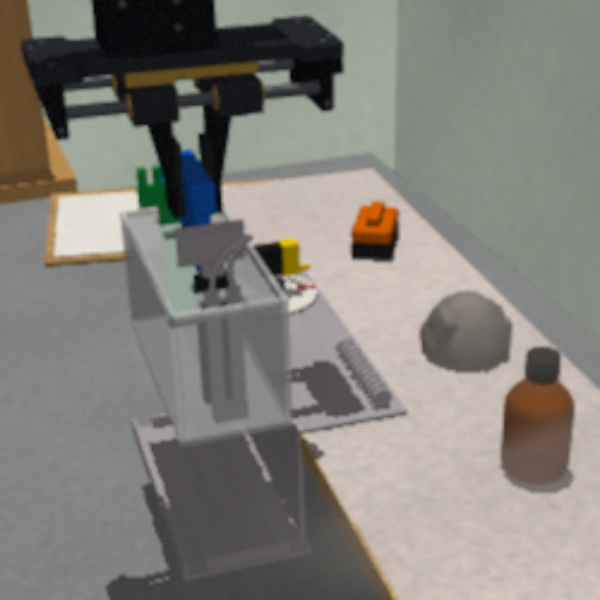

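View pics/t8.png

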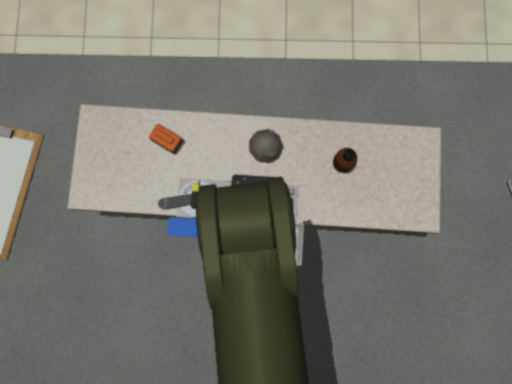

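View pics/w8.png

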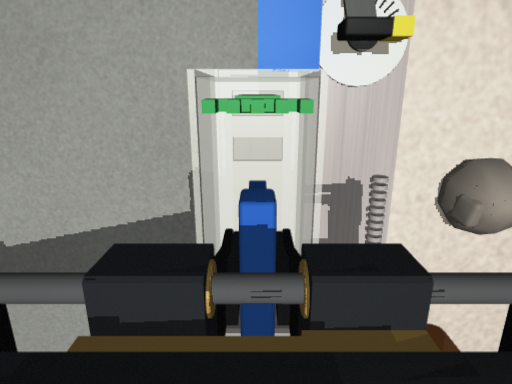

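The side picture shows the caddy hanging level above the empty foot, with all three tools in it. In the wrist picture the handle and rim are where they were at the grasp (rim at row 70), so nothing slipped. I'm handing in.

```bash
python3 - <<'E'
from cell import env
print(env.sign_off())
E
```

```text
the job is handed in; nothing more can be done
None
```

I turned the knob from about 1.4 rad to the red zero mark and released it there. I then took the caddy by its blue handle and lifted it straight up. I handed it in at about 14 s, still holding it.

- **Knob:** after release, the wrist camera showed the pointer on the red mark and the tab off the ear. It looked the same after the lift.
- **Lift:** the tool rose from 0.1776 to 0.2775 m, about 100 mm, with under 1 mm of sideways drift. The scale read about 4.9 N and the tool was level to within 0.01°. The handle and rim sat at the same pixels in the wrist picture as at the grasp, so there was no slip or tilt.
- **Tools:** the side picture showed the leveler, scraper and tweezer all in the caddy.
- **Other things on the shelf:** the pictures showed the bottle, rock and cleaner where they were at the start. The network's point for the bottle shifted about 5 pixels and the other two by up to about 1.5. In the picture the bottle had not moved, so I took that as network noise.
- **Network errors:** early on, the networks mislabelled the knob, handle and ear in some pictures. I measured those from colour and edges instead, and these agreed with the given sizes to within about 2 mm.

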